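Load the kiln tile onto the rails of the loading stand

ROBOT

A 6-joint arm with a two-finger parallel gripper is mounted at the origin on a cart in front of the work surface, level with it; the furniture and walls round the work are solid. World frame = base frame: x ahead of the robot, y to its left, z up, the work surface at z = 0. Lengths are in m, angles in rad, forces in N, time in s.
With the tool pointing down it reaches from about 0.425 to 0.95 m from the base axis. Payload 3.5 kg.
Tool frame: the origin (TCP) lies on the centre line of the jaws, within the pads' length; the fingertips stand 17 mm ahead of it and the grasp point (between the pads) lies 2 mm behind it; z points along the fingers, y is the line along which they close (so a half turn about z gives the same grasp; the last joint's range is limited). The gripper opens to 85 mm and grips with 20 to 120 N. Pads are 22 mm wide; open, the fingers measure 114 mm over their backs; the gripper's body (76 mm by 85 mm) begins 54 mm behind the grasp point. The pads swing forward as they close: fully open they stand 13 mm farther back than shut.
Start: joints at [1.006, 0.286, 1.577, -0, 1.279, -0.15], TCP at [0.272, 0.618, 0.248] pointing down, gripper open.
Joint ranges: [-2.77, 2.77], [-0.9, 2.22], [0.21, 2.48], [-1.53, 4.67], [0.24, 2.81], [-2.84, 2.84]. Speed limits (rad/s): [2.79, 2.79, 3.14, 3.14, 3.14, 3.14].

INTERFACE

Orientations are given as a unit quaternion [x, y, z, w].
In Python, from plant import ctrl gives the robot as it stands. The module is installed in compiled form; this text tells all that it offers.
- The arm moves only by the tool drive_tool, never from a script. Its argument "moves" is a list of rows, each a list of 3 entries, a list of its own where there are three numbers: the turn, a rotation vector about the tool's x, y, z in rad, then the shift along the tool's x, y, z in m, then the finger opening in m, from 0 to 0.0854. A call has 1 to 5 rows; each row shifts and turns the commanded pose from where the row before left it, along the tool's axes as they then stand; what a row does not reach is not made up. A row lasts 1/8 s, in which the tool goes at most 62.5 mm and 10.7 degrees, less where a joint would pass 70% of its speed; a pose out of reach is approached as far as the arm can. A call with a gripper value outside its range is refused whole. The fingers move at their own pace and stop on an object; "grip_force" is the grip in N (left out, the last holds). Time passes only in rows, so rows that do not move let the fingers close. It gives the time, the measured TCP pose, the force, the opening and the grip force at its end, in the units of the state.
- ctrl.get_state(): the state, without advancing time (a new reading comes with each control period).
- ctrl.read_camera(name): name is "side" or "top"; returns a dict with "image" (420x560x3 uint8, red, green, blue), "fx", "fy", "cx", "cy" (pixels), "R" (3x3) and "t" (3): a world point X has camera coordinates R X + t. Camera axes: x right, y down, z forward; pixel columns grow to the right and rows downward; lengths in m; the calibration is good to about 2 mm. A picture is of the moment at which its call begins. There is no depth.
- ctrl.sign_off(): hands the job in; it is judged then, once.
The state is a dict: "time": time; "qpos": joint angles; "dq": joint speeds; "joint_efforts": joint torques, N m; "eef_pos": TCP position; "tcp_rot": TCP orientation; "contact_force": force on the tool from outside, world axes, zero at the start; "wrist_torque": the same for the moment, N m; "opening": opening from 0.0 (shut) to 1.0 (fully open); "finger_force": force on a finger pad.
Only numpy, scipy, OpenCV 4.12 (cv2) and the standard library are available. Lean on these libraries where they do the work, as an engineer would, in place of code of your own. Each camera call takes 0.05 s, during which the arm holds its last target. There are 200 camera calls.

TASK

First take the lump of broken firebrick off the kiln tile and put it in the pan of crushed stones. Then push the tile, with the bangle still lying on it, straight off the wooden deck and onto the stand's two narrow rails until it meets both end stops, so that both its feet ride on the rails, centred and square. Do not touch the bangle, and leave the other things on the bench where they are.

Things in the scene. Friction and masses are not known exactly. Their poses are not given: they have to be found in the camera images.
- loading_stand: Fixed stand, top 60 mm high. Origin on the bench under its middle; x = loading direction, roughly world +y; z up. Flat wooden deck from x = -155 to 0, y = -115 to 115 mm. Beyond it, to x = 155, only two bare steel rails 14 mm wide centred at y = -68 and 68, tops level with the deck, no side guides. An end stop at the end of each rail rises 20 mm above it, face at x = 155.
- stand_home (a point): Point on the stand at its (92.5, 0, 60) mm, with the stand's axes: where the origin of the kiln tile lies when the tile is fully home against both stops, centred on the rails.
- kiln_tile: Loose sooty kiln tile, 125 (x) x 165 (y) x 22 mm, 0.75 kg, lying on the deck some 170 mm short of home, off centre and askew. Origin at the centre of its underside, x along the loading direction. The slab is 8 to 22 mm above the underside; under it two feet 8 mm high, 112 mm long in x, 20 mm wide, centred at y = -68 and 68: one for each rail. It slides only while pushed (3 to 10 N).
- stone_center (a point): Centre (half-way up) of the loose lump of broken firebrick, one end crusted silvery: about 50 (its x) x 66 (its y) x 42 mm, 0.2 kg, rough. It lies flat on one half of the tile beside the bangle, its x roughly along the loading direction; grip it across its 50 mm width.
- bangle_center (a point): Centre of the loose carved reddish clay bangle, a ring 70 mm across and 22 mm high, lying flat on the other half of the tile.
- gravel_pan: Round black iron pan with crushed stones, 182 mm across, rim 43 mm high, to the left of the stand. Origin at the centre of its underside; the stones in the middle carry things about 22 mm above that, over a radius of 58 mm.
- glaze_jar: Bystander: round dark jar, 80 mm across, 74 high; origin at the centre of its underside.
- tea_cup: Bystander: white porcelain cup, 77 mm across, 57 high; origin at the centre of its underside.
- chasing_hammer: Bystander: hammer with wooden handle, 178 x 72 x 22 mm, lying; origin at the middle of its underside.
- flat_pliers: Bystander: pliers with orange handles, 160 x 56 x 13 mm, lying; origin at the middle of its underside.

How it is judged:
On the way, in this order (a step that is already met when the one before it is completed fails the run):
1. the firebrick lump lies released in the pan of crushed stones (horizontal distance between stone_center and gravel_pan below 0.055 m and z of stone_center in the frame of gravel_pan below 0.07 m and contact force between the fingers and foil_stone below 0.1 N), for 0.2 s.
2. the tile is on the rails, at the end stops (x of kiln_tile in the frame of stand_home above -0.005 m and z of kiln_tile in the frame of stand_home above -0.003 m), for 0.2 s.
At the end, for the whole second after the job is handed in: The lump rests in the pan, its centre within 55 mm of the pan's middle; the tile stands at rest with both feet on the rails, within 5 mm of fully home, within 8 mm of centred, within 0.06 rad of square and level; the bangle still lies flat on the tile (all of step 2 and horizontal distance between stone_center and gravel_pan below 0.055 m and z of stone_center in the frame of gravel_pan between 0.03 and 0.07 m and x of kiln_tile in the frame of stand_home below 0.005 m and y of kiln_tile in the frame of stand_home between -0.008 and 0.008 m and z of kiln_tile in the frame of stand_home below 0.004 m and angle between the x axis of kiln_tile and the x axis of loading_stand, either way round below 0.06 rad and angle between kiln_tile's own z axis and vertical below 0.04 rad and x of bangle_center in the frame of kiln_tile between -0.045 and 0.045 m and y of bangle_center in the frame of kiln_tile between -0.065 and 0.065 m and z of bangle_center in the frame of kiln_tile between 0.028 and 0.038 m and linear speed of each of kiln_tile, foil_stone below 0.01 m/s); the robot touches nothing.
It fails at once if the robot touches the bangle (contact force between any of the fingers, the arm and carved_bangle above 0.3 N).
It fails at once if another thing on the bench is shifted by more than 30 mm (distance of any of glaze_jar, tea_cup, chasing_hammer, flat_pliers from where it was at the start of the episode above 0.03 m or distance of gravel_pan from where it was at the start of the episode above 0.04 m).
It also fails if it takes over 72 s, if anything falls off the work surface, if the arm or the gripper's body presses on something with over 40 N, if the wrist force passes 120 N, or if a joint passes its speed limit or range.

## Working session

There is one attempt and no reset: what is moved stays moved. The work goes in short steps, Python scripts to look and compute and a tool call to move; the robot and the scene stay as the last step left them, time stands still between calls to the robot, and variables do not carry over. Pictures are saved under pics/ and viewed, at most 10 in all, crops included, and the job is handed in when it is done.

Besides the shell and the picture viewer there is one more tool, called after "Request:" by a JSON object that holds its "method" and its "body", one argument or row to a line. drive_tool: Moves the arm, as the interface text tells. Its arguments: {"type":"object","properties":{"moves":{"type":"array","items":{"type":"array"}},"grip_force":{"type":"number"}},"required":["moves"]}

```bash
mkdir -p pics; ls
python3 - <<'E'
from plant import ctrl
import cv2,numpy as np,pickle
s=ctrl.get_state(); print(s)
for n in("side","top"):
    c=ctrl.read_camera(n); pickle.dump(c,open(f"{n}.pkl","wb"))
    cv2.imwrite(f"pics/{n}0.png",cv2.cvtColor(c["image"],cv2.COLOR_RGB2BGR))
    print(n,c["fx"],c["cx"],c["cy"],c["R"],-c["R"].T@c["t"])
E
```

```text
pics
{'time': 0.0, 'qpos': array([ 1.00599300e+00,  2.87161855e-01,  1.57821188e+00,  5.70690065e-06,
        1.27860856e+00, -1.50004445e-01]), 'dq': array([-0.00166958, -0.00128824,  0.00031232,  0.00037826, -0.00076476,
       -0.00034876]), 'joint_efforts': array([-1.13840673e-03, -4.05950654e+01, -2.92640555e+01, -1.71813504e-04,
        5.63426118e-03, -9.94158228e-06]), 'eef_pos': array([0.27166044, 0.61722816, 0.24693079]), 'tcp_rot': array([ 2.05916432e-01,  9.78568851e-01, -1.11836348e-03, -4.20559461e-04]), 'contact_force': array([-0.00038177,  0.33121179,  0.1650332 ]), 'wrist_torque': array([-0.03404476,  0.01530266, -0.01586193]), 'finger_force': 0.0, 'opening': 1.0005278319396316}
side 487.18830387870685 286.8077894352756 217.31371580541193 [[ 0.91158564 -0.41063763 -0.01970696]
 [-0.28717019 -0.60172969 -0.74528831]
 [ 0.29418516  0.68505337 -0.66645103]] [ 0.1308354  -0.81043048  1.00013015]
top 382.2567208432448 272.84256229706705 203.82071922758857 [[-0.02428793 -0.99960197 -0.01435273]
 [-0.98805866  0.02618759 -0.15183643]
 [ 0.15215185  0.01049354 -0.98830142]] [0.34544385 0.14930544 1.48344733]
```

View pics/top0.png

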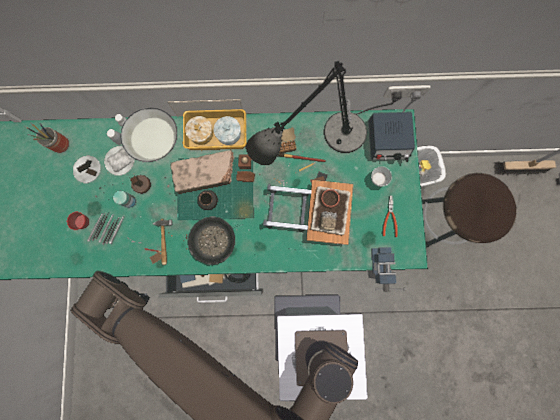

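View pics/side0.png

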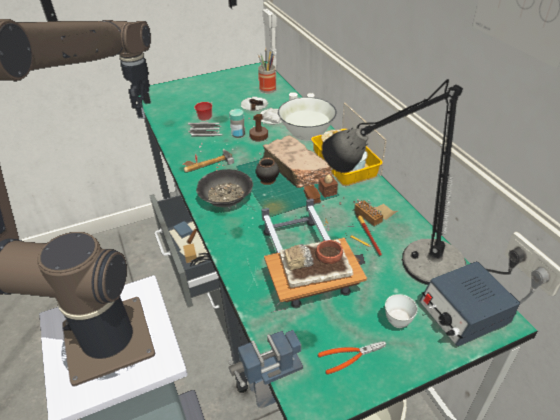

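The top view shows the deck at about (330,212), with the rails running left to stops at about (268,205). The bangle is at (330,197), the lump near (328,222) and the pan at (211,241). Next I'll take enlarged crops for measuring.

Run:
```python
import cv2
t=cv2.imread("pics/top0.png")[170:260,255:375]; s=cv2.imread("pics/side0.png")[190:310,240:390]
cv2.imwrite("pics/topc.png",cv2.resize(t,None,fx=6.5,fy=6.5,interpolation=cv2.INTER_CUBIC))
cv2.imwrite("pics/sidec.png",cv2.resize(s,None,fx=5,fy=5,interpolation=cv2.INTER_CUBIC))
```

```text
(no output)
```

View pics/topc.png

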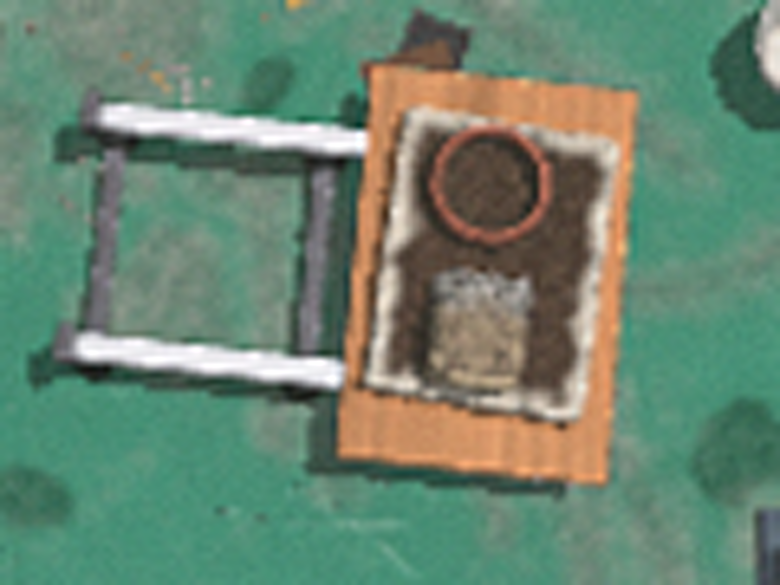

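View pics/sidec.png

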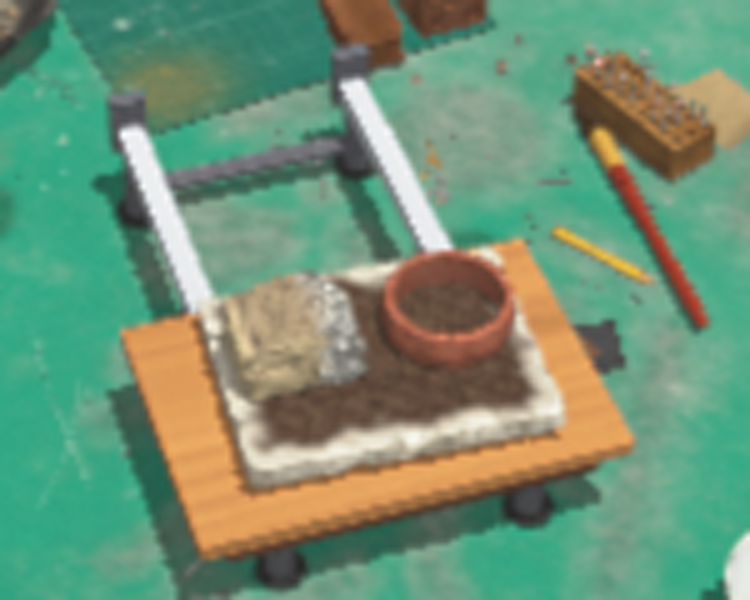

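The crops show the deck corners at about (370,66), (637,92), (607,484) and (338,458) in the 6.5x top crop. The white-rimmed tile is rotated slightly from the deck, the bangle is at (490,184) and the lump at (480,330). Next I'll measure these with masks.

```bash
cat > h.py <<'E'
import cv2,numpy as np
from plant import ctrl
def onplane(c,uv,z):
    uv=np.atleast_2d(np.asarray(uv,float)); d=np.c_[(uv[:,0]-c["cx"])/c["fx"],(uv[:,1]-c["cy"])/c["fy"],np.ones(len(uv))]@c["R"]
    o=-c["R"].T@c["t"]; return (o+d*((z-o[2])/d[:,2])[:,None])
def proj(c,X):
    p=np.atleast_2d(X)@c["R"].T+c["t"]; return np.c_[p[:,0]/p[:,2]*c["fx"]+c["cx"],p[:,1]/p[:,2]*c["fy"]+c["cy"]]
def crop(c,x0,x1,y0,y1,k=6):
    im=cv2.resize(c["image"][y0:y1,x0:x1],None,fx=k,fy=k,interpolation=cv2.INTER_CUBIC)
    return im,cv2.cvtColor(im,cv2.COLOR_RGB2HSV).astype(int),lambda p:(np.asarray(p,float)+.5)/k-.5+[x0,y0]
def big(m,close=0):
    m=m.astype(np.uint8)
    if close: m=cv2.morphologyEx(m,cv2.MORPH_CLOSE,np.ones((close,close)))
    return max(cv2.findContours(m,cv2.RETR_EXTERNAL,cv2.CHAIN_APPROX_NONE)[0],key=cv2.contourArea)[:,0]
def rect(P):
    (c,(w,h),a)=cv2.minAreaRect((P[:,:2]*1000).astype(np.float32)); 
    if w>h: w,h,a=h,w,a-90
    a=(a-90+90)%180-90   # direction of short side relative to +x
    return np.r_[c],w,h,(a+0)
E
cat > m.py <<'E'
import pickle,sys
from h import *
np.set_printoptions(precision=2,suppress=True)
c=pickle.load(open("top.pkl","rb"))
im,H,f=crop(c,255,375,170,260)
h,s,v=H[...,0],H[...,1],H[...,2]
orange=(h>4)&(h<20)&(s>110)&(v>150)
k=big(orange,5); print("deck",rect(onplane(c,f(k),.06)))
dm=np.zeros(h.shape,np.uint8); cv2.fillPoly(dm,[cv2.convexHull(k)],1)
dm=cv2.erode(dm,np.ones((25,25)))
t=cv2.morphologyEx(((dm>0)&~orange).astype(np.uint8),cv2.MORPH_OPEN,np.ones((9,9)))
print("tile",rect(onplane(c,f(big(t,25)),.082)))
white=(s<60)&(v>170)
for sl in cv2.findContours(white.astype(np.uint8),0,1)[0]:
    if cv2.contourArea(sl)>1500: print("white",np.r_[f(sl[:,0].mean(0))],rect(onplane(c,f(sl[:,0]),.06)))
red=((h<8)|(h>172))&(s>110)&(v>80); red&=cv2.dilate(t,np.ones((3,3)))>0
print("bangle",rect(onplane(c,f(big(red,9)),.104)))
o=im.copy(); 
for m,col in((k,(255,0,0)),(big(t,25),(0,0,255)),(big(red,9),(255,255,0))): cv2.polylines(o,[m.reshape(-1,1,2)],True,col,2)
# stone: light tan/grey interior
I=cv2.erode(cv2.morphologyEx(t,cv2.MORPH_CLOSE,np.ones((25,25))),np.ones((31,31)))
st=cv2.morphologyEx(((v>105)&(I>0)&~(red)).astype(np.uint8),cv2.MORPH_OPEN,np.ones((15,15)))
ks=big(st,15); print("stone@124",rect(onplane(c,f(ks),.124)))
cv2.polylines(o,[ks.reshape(-1,1,2)],True,(0,255,0),2)
im2,H2,f2=crop(c,180,245,210,270)
pan=big(H2[...,2]<75,9); print("pan",rect(onplane(c,f2(pan),.043)),cv2.minEnclosingCircle((onplane(c,f2(pan),.043)[:,:2]*1000).astype(np.float32)))
cv2.polylines(im2,[pan.reshape(-1,1,2)],True,(255,0,0),2)
w=np.zeros((540+360,720,3),np.uint8); w[:540]=o; w[540:,:390]=im2
cv2.imwrite("pics/m1.png",cv2.resize(w[...,::-1],(480,600)))
E
python3 m.py
```

```text
deck (array([530.29, -46.86]), 155.03111267089844, 230.65736389160156, -7.6181640625)
tile (array([531.86, -44.68]), 133.2878875732422, 172.82530212402344, -10.668510437011719)
white [286.95 224.83] (array([484.25, 114.17]), 17.057334899902344, 156.46446228027344, 82.22505187988281)
white [314.06 221.5 ] (array([498.14,  14.43]), 27.849136352539062, 73.82362365722656, 8.548811912536621)
white [343.87 210.02] (array([529.85, -96.54]), 57.30999755859375, 170.38352966308594, -0.7959365844726562)
white [319.07 194.69] (array([591.66,  -6.19]), 40.58519744873047, 98.56172943115234, -36.424339294433594)
white [290.77 189.3 ] (array([618.58,  96.23]), 17.579193115234375, 156.70285034179688, 81.83404541015625)
bangle (array([573.66, -45.47]), 65.20059204101562, 67.07177734375, 73.15478515625)
stone@124 (array([487.89, -33.77]), 51.08474349975586, 68.24463653564453, -9.735389709472656)
pan (array([433.81, 402.97]), 174.9738006591797, 180.05262756347656, -42.03117752075195) ((433.1722412109375, 399.4797058105469), 91.91844940185547)
```

View pics/m1.png

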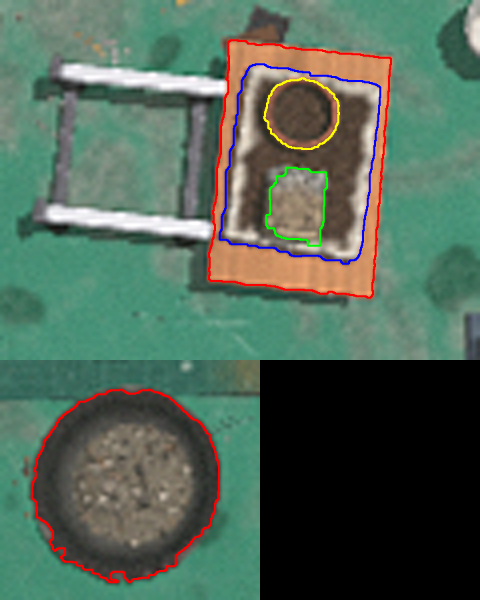

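The overlays sit right on the deck, tile, bangle, lump and pan, and the sizes check out (deck 155x230.7, lump 51x68, rail spacing 135.5). The first move is to above the lump.

Request:
{"method": "drive_tool", "body": {
  "moves": [
    [[0,0,0],[-0.0385,-0.0424,0],0.085],
    [[0,0,0],[-0.0385,-0.0424,0],0.085],
    [[0,0,0],[-0.0385,-0.0424,0],0.085],
    [[0,0,0],[-0.0385,-0.0424,0],0.085],
    [[0,0,0],[-0.0385,-0.0424,0],0.085]
  ],
  "grip_force": 60
}}

```text
time: 0.72
eef_pos: [0.3628, 0.3443, 0.2479]
tcp_rot: [0.206, 0.979, -0.0, -0.0]
contact_force: [2.0, 0.4, -0.5]
opening: 0.999
finger_force: 0.0
```

Request:
{"method": "drive_tool", "body": {
  "moves": [
    [[0,0,0],[-0.0385,-0.0424,0],0.085],
    [[0,0,0],[-0.0385,-0.0424,0],0.085],
    [[0,0,0],[-0.0385,-0.0424,0],0.085],
    [[0,0,0],[-0.0385,-0.0424,0],0.085],
    [[0,0,0],[-0.0385,-0.0424,0],0.085]
  ]
}}

```text
time: 1.35
eef_pos: [0.4534, 0.0728, 0.2481]
tcp_rot: [0.206, 0.979, 0.0, -0.0]
contact_force: [0.8, -0.2, 0.4]
opening: 0.997
finger_force: 0.0
```

Request:
{"method": "drive_tool", "body": {
  "moves": [
    [[0,0,0],[-0.0385,-0.0424,0],0.085],
    [[0,0,0],[-0.0385,-0.0424,0],0.085],
    [[0,0,-0.12],[0,0,0],0.085],
    [[0,0,-0.12],[0,0,0],0.085],
    [[0,0,0],[0,0,0],0.085]
  ]
}}

```text
time: 1.98
eef_pos: [0.4895, -0.0342, 0.2478]
tcp_rot: [0.088, 0.996, 0.0, -0.001]
contact_force: [-0.3, 0.4, 0.1]
opening: 0.997
finger_force: 0.0
```

```bash
cat > d.py <<'E'
import sys
from h import *
from scipy.spatial.transform import Rotation as R
# usage: d.py x y z heading(deg of tool y)
def rep(x=None,y=None,z=None,h=None):
    s=ctrl.get_state(); r=R.from_quat(s["tcp_rot"]); p=s["eef_pos"]
    M=r.as_matrix(); hd=np.degrees(np.arctan2(M[1,1],M[0,1]))
    print("t",round(s["time"],2),"p",p.round(4),"hd",round(hd,2),"tiltz",M[:,2].round(4),"F",s["contact_force"].round(1),"op",round(s["opening"],3),"ff",round(s["finger_force"],1))
    if x is not None:
        if h is not None:
            t=np.radians(h); T=np.array([[-np.sin(t),np.cos(t),0],[np.cos(t),np.sin(t),0],[0,0,-1]]).T
            print("turn(tool)",(r.inv()*R.from_matrix(T)).as_rotvec().round(4)); print("shift after turn",(T.T@(np.array([x,y,z])-p)).round(4))
        print("shift now",(M.T@(np.array([x,y,z])-p)).round(4))
if __name__=="__main__": rep(*map(float,sys.argv[1:]))
E
python3 d.py .489 -.035 .105 80
```

```text
t 1.98 p [ 0.4895 -0.0342  0.2478] hd 79.88 tiltz [-1.e-03  3.e-04 -1.e+00] F [-0.3  0.4  0.1] op 0.997 ff 0.0
turn(tool) [ 0.0001 -0.001  -0.0021]
shift after turn [ 0.0003 -0.0009  0.1428]
shift now [ 0.0002 -0.0009  0.1428]
```

Request:
{"method": "drive_tool", "body": {
  "moves": [
    [[0,0,0],[0,0,0.05],0.085],
    [[0,0,0],[0,0,0.05],0.085],
    [[0,0,0],[0,0,0.03],0.085],
    [[0,0,0],[0,0,0.013],0.085],
    [[0,0,0],[0,0,0],0.085]
  ]
}}

```text
time: 2.6
eef_pos: [0.4895, -0.0339, 0.105]
tcp_rot: [0.088, 0.996, 0.0, -0.001]
contact_force: [-0.6, -0.8, -0.3]
opening: 0.996
finger_force: 0.0
```

Request:
{"method": "drive_tool", "body": {
  "moves": [
    [[0,0,0],[0,0,0],0.04],
    [[0,0,0],[0,0,0],0.04],
    [[0,0,0],[0,0,0],0.04],
    [[0,0,0],[0,0,0],0.04],
    [[0,0,0],[0,0,0],0.04]
  ]
}}

```text
time: 3.22
eef_pos: [0.4912, -0.0344, 0.1073]
tcp_rot: [0.087, 0.996, -0.0, 0.002]
contact_force: [0.2, 0.5, 6.3]
opening: 0.577
finger_force: 62.8
```

Request:
{"method": "drive_tool", "body": {
  "moves": [
    [[0,0,0],[0,0,-0.02],0.04],
    [[0,0,0],[0,0,-0.04],0.04],
    [[0,0,0],[0,0,-0.05],0.04],
    [[0,0,0],[0,0,-0.02],0.04],
    [[0,0,0],[0,0,0],0.04]
  ]
}}

```text
time: 3.85
eef_pos: [0.4904, -0.0342, 0.2369]
tcp_rot: [0.087, 0.996, -0.0, 0.002]
contact_force: [0.0, 0.9, -2.3]
opening: 0.569
finger_force: 62.6
```

Request:
{"method": "drive_tool", "body": {
  "moves": [
    [[0,0,0],[0.0066,0.022,0],0.04],
    [[0,0,0],[0.0146,0.046,0],0.04],
    [[0,0,0],[0.0146,0.046,0],0.04],
    [[0,0,0],[0.0146,0.046,0],0.04],
    [[0,0,0],[0.0146,0.046,0],0.04]
  ]
}}

```text
time: 4.47
eef_pos: [0.4599, 0.1813, 0.2327]
tcp_rot: [0.087, 0.996, -0.001, -0.002]
contact_force: [1.2, 0.6, -2.1]
opening: 0.572
finger_force: 62.6
```

Request:
{"method": "drive_tool", "body": {
  "moves": [
    [[0,0,0],[0.0146,0.046,0],0.04],
    [[0,0,0],[0.0146,0.046,0],0.04],
    [[0,0,0],[0.0146,0.046,0],0.04],
    [[0,0,0],[0.0146,0.046,0],0.04],
    [[0,0,0],[0.0086,0.028,0],0.04]
  ]
}}

```text
time: 5.1
eef_pos: [0.4307, 0.4018, 0.2322]
tcp_rot: [0.086, 0.996, -0.001, -0.002]
contact_force: [0.8, -0.8, -2.0]
opening: 0.575
finger_force: 62.6
```

```bash
python3 d.py .434 .401 .052 80
python3 - <<'E'
from h import *
c=ctrl.read_camera("side"); t=ctrl.read_camera("top")
w=np.zeros((600,800,3),np.uint8)
w[:600,:400]=crop(c,150,350,0,300,2)[0] if 0 else cv2.resize(c["image"][90:390,150:350],(400,600)); w[:600,400:]=cv2.resize(t["image"][140:290,160:380],(400,600)) if 0 else cv2.copyMakeBorder(cv2.resize(t["image"][150:280,170:370],(400,260)),0,340,0,0,0)
cv2.imwrite("pics/a.png",w[...,::-1])
E
```

```text
t 5.1 p [0.4307 0.4018 0.2322] hd 80.08 tiltz [-0.0041 -0.0024 -1.    ] F [ 0.8 -0.8 -2. ] op 0.575 ff 62.6
turn(tool) [-0.0031 -0.0036  0.0014]
shift after turn [-0.0034 -0.0002  0.1802]
shift now [-0.0041  0.0003  0.1801]
```

View pics/a.png

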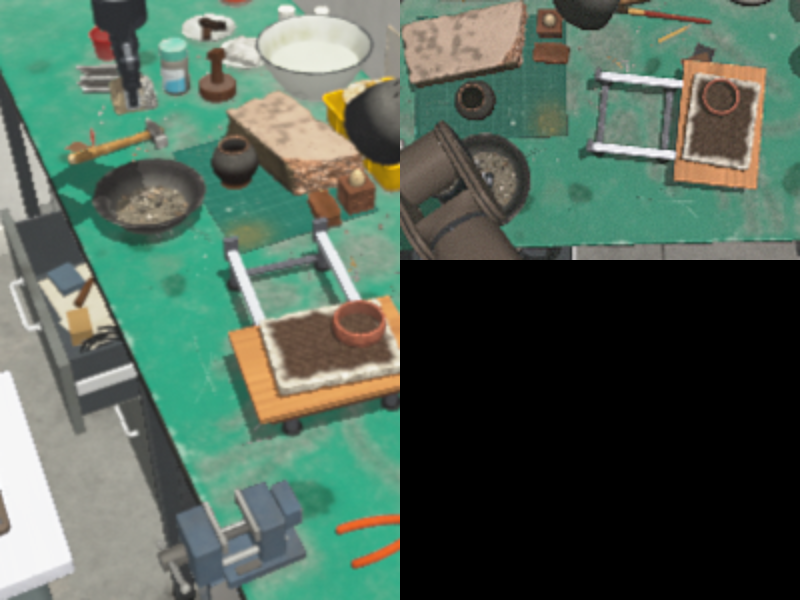

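The lump is held above the pan, at about (130,90) in the left panel. The tile and bangle look undisturbed. Now I lower it into the pan.

Request:
{"method": "drive_tool", "body": {
  "moves": [
    [[0,0,0],[-0.004,0,0.055],0.04],
    [[0,0,0],[0,0,0.055],0.04],
    [[0,0,0],[0,0,0.045],0.04],
    [[0,0,0],[0,0,0.02],0.04],
    [[0,0,0],[0,0,0.003],0.04]
  ]
}}

```text
time: 5.82
eef_pos: [0.4356, 0.3987, 0.0555]
tcp_rot: [0.088, 0.996, -0.001, -0.001]
contact_force: [-0.1, -1.0, -1.8]
opening: 0.572
finger_force: 62.6
```

Request:
{"method": "drive_tool", "body": {
  "moves": [
    [[0,0,0],[0,0,0.003],0.04],
    [[0,0,0],[0,0,0],0.04]
  ]
}}

```text
time: 6.08
eef_pos: [0.4376, 0.4005, 0.0562]
tcp_rot: [0.087, 0.996, 0.001, 0.001]
contact_force: [-0.0, -0.2, -1.8]
opening: 0.579
finger_force: 62.7
```

Request:
{"method": "drive_tool", "body": {
  "moves": [
    [[0,0,0],[0,0,0.003],0.04],
    [[0,0,0],[0,0,0.003],0.04],
    [[0,0,0],[0,0,0],0.04]
  ]
}}

```text
time: 6.45
eef_pos: [0.4362, 0.3997, 0.0481]
tcp_rot: [0.087, 0.996, -0.0, -0.0]
contact_force: [0.9, -0.5, -1.8]
opening: 0.574
finger_force: 62.7
```

Request:
{"method": "drive_tool", "body": {
  "moves": [
    [[0,0,0],[0,0,0.002],0.04],
    [[0,0,0],[0,0,0.002],0.04],
    [[0,0,0],[0,0,0],0.04]
  ]
}}

```text
time: 6.82
eef_pos: [0.4367, 0.4, 0.0462]
tcp_rot: [0.087, 0.996, -0.0, -0.0]
contact_force: [-3.1, -3.2, 8.0]
opening: 0.572
finger_force: 64.0
```

Request:
{"method": "drive_tool", "body": {
  "moves": [
    [[0,0,0],[0,0,0],0.07],
    [[0,0,0],[0,0,0],0.07],
    [[0,0,0],[0,0,0],0.07],
    [[0,0,0],[0,0,-0.02],0.07],
    [[0,0,0],[0,0,-0.05],0.07]
  ]
}}

```text
time: 7.45
eef_pos: [0.4348, 0.3987, 0.1132]
tcp_rot: [0.087, 0.996, -0.002, -0.002]
contact_force: [1.1, -0.9, 0.1]
opening: 0.822
finger_force: 0.0
```

Request:
{"method": "drive_tool", "body": {
  "moves": [
    [[0,0,0],[0,0,-0.06],0.07],
    [[0,0,0],[0,0,-0.06],0.07],
    [[0,0,0],[0,0,0],0.0]
  ]
}}

```text
time: 7.82
eef_pos: [0.4394, 0.4019, 0.2437]
tcp_rot: [0.087, 0.996, 0.005, 0.006]
contact_force: [-0.1, -0.8, -0.0]
opening: 0.622
finger_force: 0.0
```

```bash
python3 - <<'E'
from h import *
import pickle
np.set_printoptions(precision=2,suppress=True)
c=ctrl.read_camera("side"); t=ctrl.read_camera("top")
pickle.dump(c,open("side2.pkl","wb"));pickle.dump(t,open("top2.pkl","wb"))
a=cv2.resize(c["image"][150:230,180:280],(500,400)); b=cv2.resize(c["image"][220:310,250:380],(500,346)) 
w=np.zeros((600,800,3),np.uint8); w[:300,:400]=cv2.resize(a,(400,300)); w[:300,400:]=cv2.resize(t["image"][195:285,170:290],(400,300)); w[300:,:400]=cv2.resize(c["image"][190:310,230:390],(400,300));w[300:,400:]=cv2.resize(t["image"][170:260,255:375],(400,300))
cv2.imwrite("pics/b.png",w[...,::-1])
E
python3 d.py
```

```text
t 7.92 p [0.4367 0.4001 0.2365] hd 79.99 tiltz [ 0.0029  0.0018 -1.    ] F [-0.4  0.7 -0.5] op 0.445 ff 0.0
```

View pics/b.png

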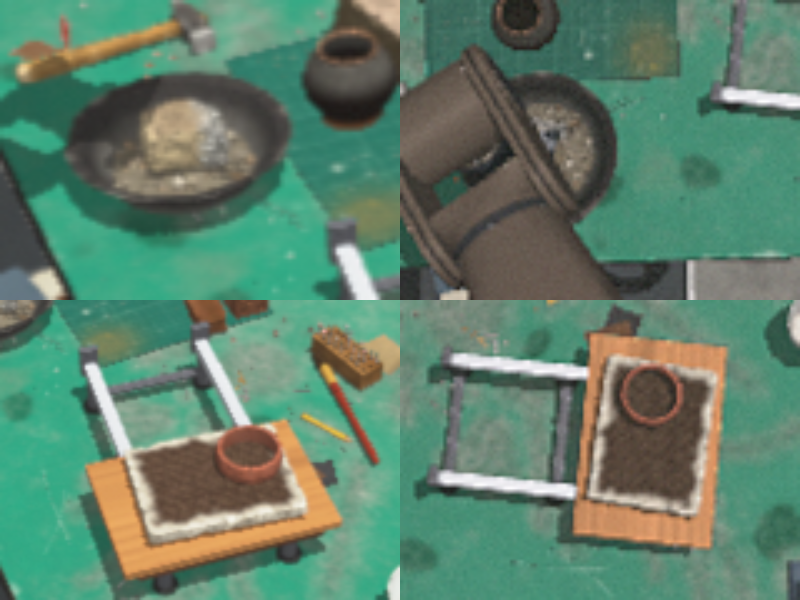

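The lump sits in the middle of the pan at about (185,135) in panel 1. The tile with its bangle is unmoved on the deck. Next I measure the tile edge by edge against the stand.

```bash
cat > tile.py <<'E'
import sys
from h import *
np.set_printoptions(precision=2,suppress=True)
ang=np.radians(90-7.6); U=np.array([np.cos(ang),np.sin(ang)]); V=np.array([-U[1],U[0]])
O=np.array([530.3,-46.9])+77.5*U; HOME=O+92.5*U
def edges(P,c0,a,hx,hy):
    "contour pts (mm, per-plane list for -x,+x,-y,+y sides) -> line fits"
    u=np.array([np.cos(a),np.sin(a)]); v=np.array([-u[1],u[0]]); out=[]
    for i,Q in enumerate(P):
        d=Q-c0; q=np.c_[d@u,d@v]; ax=i//2; sg=-1 if i%2==0 else 1; h=(hx,hy)
        m=(np.abs(q[:,1-ax])<h[1-ax]*.75)&(np.abs(q[:,ax]*sg-h[ax])<14)
        w=q[m]; vx,vy,x0,y0=cv2.fitLine(w.astype(np.float32),cv2.DIST_HUBER,0,.01,.01).ravel()
        dirv=np.array([vx,vy]); dirv*=np.sign(dirv[1-ax])
        p=(x0-y0*vx/vy) if ax==0 else (y0-x0*vy/vx)
        out.append((p,np.degrees(np.arctan2(-dirv[0],dirv[1]) if ax==0 else np.arctan2(dirv[1],dirv[0]))))
    return np.array(out)
def measure(c,box,zs,c0,a,show=None,deck=True):
    im,H,f=crop(c,*box); h,s,v=H[...,0],H[...,1],H[...,2]
    bg=((h>4)&(h<20)&(s>110)&(v>150))|((h>60)&(h<95)&(s>70))
    G=np.zeros(h.shape,np.uint8)
    u=np.array([np.cos(a),np.sin(a)]); w=np.array([-u[1],u[0]])
    cor=np.array([np.r_[c0+i*72*u+j*93*w,82]/1000 for i,j in((-1,-1),(1,-1),(1,1),(-1,1))])
    px=proj(c,cor); px=((px-[box[0],box[2]]+.5)*6-.5).astype(int); cv2.fillPoly(G,[px],1)
    t=cv2.morphologyEx(((G>0)&~bg).astype(np.uint8),cv2.MORPH_OPEN,np.ones((13,13)))
    k=big(t,25); 
    if show: cv2.polylines(im,[k.reshape(-1,1,2)],True,(0,0,255),1); cv2.imwrite(show,im[...,::-1])
    return edges([onplane(c,f(k),z/1000)[:,:2]*1000 for z in zs],c0,a,62.5,82.5)
def report(c0,a,e,name):
    # e rows: -x,+x,-y,+y
    da=np.radians(np.median(e[:,1])); cen=c0+(e[0,0]+e[1,0])/2*np.array([np.cos(a),np.sin(a)])+(e[2,0]+e[3,0])/2*np.array([-np.sin(a),np.cos(a)])
    d=cen-HOME; print(name,"pos",e[:,0],"ang",e[:,1],"size",e[1,0]-e[0,0],e[3,0]-e[2,0]); print("   centre",cen,"rel home x,y",d@U,d@V,"yaw",np.degrees(a+da-ang))
E
python3 - <<'E'
from tile import *
import pickle
c0=np.array([532.,-45]);a=np.radians(79.3)
t=pickle.load(open("top2.pkl","rb")); s=pickle.load(open("side2.pkl","rb"))
report(c0,a,measure(t,(255,375,170,260),(82,68,82,68)[0:1]+(68,68,82),c0,a,"pics/t1.png"),"top")
# tile -x side = world -y; +y tile side = world -x
report(c0,a,measure(s,(240,390,200,310),(68,82,82,68),c0,a,"pics/s1.png"),"side")
# deck by edges too
im,H,f=crop(t,255,375,170,260); h,S,v=H[...,0],H[...,1],H[...,2]
k=big((h>4)&(h<20)&(S>110)&(v>150),5)
Q=onplane(t,f(k),.06)[:,:2]*1000; d=np.array([530.3,-46.9])
print("deck",edges([Q]*4,d,ang,77.5,115))
im,H,f=crop(s,240,390,200,310); h,S,v=H[...,0],H[...,1],H[...,2]
k=big((h>4)&(h<20)&(S>110)&(v>150),5)
Q=onplane(s,f(k),.06)[:,:2]*1000
print("deck side",edges([Q]*4,d,ang,77.5,115))
a=cv2.imread("pics/t1.png");b=cv2.imread("pics/s1.png"); w=np.zeros((1200,900,3),np.uint8); w[:540,:720]=a; w[540:1200,:900]=b; cv2.imwrite("pics/ts.png",cv2.resize(w,(450,600)))
E
```

```text
top pos [-65.36  63.74 -86.84  83.9 ] ang [ 0.14  0.51 -0.92 -0.91] size 129.10567 170.7449
   centre [533.3  -46.07] rel home x,y -168.78099573509877 -2.8600498352320605 yaw -3.484985586919324
side pos [-60.08  64.89 -82.18  81.45] ang [-0.06  7.51  3.03 -0.41] size 124.97511 163.63623
   centre [532.81 -42.7 ] rel home x,y -165.50890710517942 -1.92870022434959 yaw -1.6177427620099785
deck [[ -76.64   -0.17]
 [  75.28   -0.08]
 [-113.42    0.04]
 [ 113.55    0.25]]
deck side [[ -84.41    0.1 ]
 [  75.19    1.03]
 [-114.33    0.18]
 [ 114.61   -0.02]]
```

View pics/ts.png

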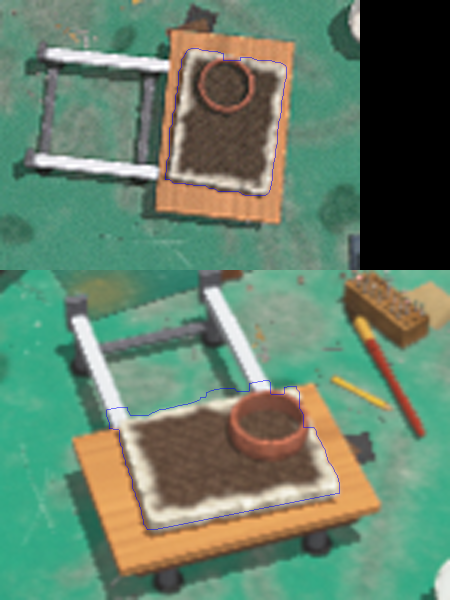

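The outline follows the tile well in the top view, except for the bangle bump. The side view leaks at the far edge. The tile is about 167 mm short, its y is about -2.5 mm, and its yaw is about -3.3°. I'll push with the open fingers as a two-point fence: turn the tool to heading -7.6°, then go behind the tile.

Request:
{"method": "drive_tool", "body": {
  "moves": [
    [[0,0,0.17],[0,0,0],0.085],
    [[0,0,0.17],[0,0,0],0.085],
    [[0,0,0.17],[0,0,0],0.085],
    [[0,0,0.17],[0,0,0],0.085],
    [[0,0,0.17],[0,0,0],0.085]
  ]
}}

```text
time: 8.55
eef_pos: [0.4353, 0.3991, 0.2319]
tcp_rot: [0.493, 0.87, -0.002, -0.001]
contact_force: [-0.2, 0.0, 0.4]
opening: 0.996
finger_force: 0.0
```

Request:
{"method": "drive_tool", "body": {
  "moves": [
    [[0,0,0.17],[0,0,0],0.085],
    [[0,0,0.17],[0,0,0],0.085],
    [[0,0,0.17],[0,0,0],0.085],
    [[0,0,0.169],[0,0,0],0.085],
    [[0,0,0],[0,0,0],0.085]
  ]
}}

```text
time: 9.18
eef_pos: [0.4355, 0.3992, 0.2322]
tcp_rot: [0.752, 0.659, -0.002, -0.0]
contact_force: [0.5, -0.3, 0.3]
opening: 0.996
finger_force: 0.0
```

Run:
```python
from tile import *
from d import rep
p=(O-175*U-2*V)/1000; print(O,HOME,U,V,p); rep(*p,.2,-7.6)
```

```text
[540.55  29.92] [552.78 121.61] [0.13 0.99] [-0.99  0.13] [ 0.52 -0.14]
t 9.18 p [0.44 0.4  0.23] hd -7.51 tiltz [-0. -0. -1.] F [ 0.5 -0.3  0.3] op 0.996 ff 0.0
turn(tool) [-0.  0.  0.]
shift after turn [-0.53  0.15  0.03]
shift now [-0.53  0.15  0.03]
```

Request:
{"method": "drive_tool", "body": {
  "moves": [
    [[0,0,0],[-0.0527,0.0155,0.002],0.085],
    [[0,0,0],[-0.0527,0.0155,0.002],0.085],
    [[0,0,0],[-0.0527,0.0155,0.002],0.085],
    [[0,0,0],[-0.0527,0.0155,0.002],0.085],
    [[0,0,0],[-0.0527,0.0155,0.002],0.085]
  ]
}}

```text
time: 9.8
eef_pos: [0.4777, 0.1266, 0.2234]
tcp_rot: [0.751, 0.66, -0.001, -0.0]
contact_force: [0.1, -0.8, -0.4]
opening: 0.995
finger_force: 0.0
```

Request:
{"method": "drive_tool", "body": {
  "moves": [
    [[0,0,0],[-0.0527,0.0155,0.002],0.085],
    [[0,0,0],[-0.0527,0.0155,0.002],0.085],
    [[0,0,0],[-0.0527,0.0155,0.002],0.085],
    [[0,0,0],[-0.0527,0.0155,0.002],0.085],
    [[0,0,0],[-0.0527,0.0155,0.002],0.085]
  ]
}}

```text
time: 10.42
eef_pos: [0.5196, -0.1447, 0.2133]
tcp_rot: [0.752, 0.66, -0.0, -0.001]
contact_force: [1.3, 0.6, 0.7]
opening: 0.993
finger_force: 0.0
```

Request:
{"method": "drive_tool", "body": {
  "moves": [
    [[0,0,0],[0,0,0],0.085],
    [[0,0,0],[0,0,0],0.085]
  ]
}}

```text
time: 10.68
eef_pos: [0.5195, -0.1426, 0.2133]
tcp_rot: [0.752, 0.659, -0.0, -0.001]
contact_force: [-0.5, 0.8, -0.7]
opening: 0.994
finger_force: 0.0
```

```bash
python3 d.py .5194 -.1438 .074 -7.6
```

```text
t 10.68 p [ 0.5195 -0.1426  0.2133] hd -7.56 tiltz [-0.0019  0.0014 -1.    ] F [-0.5  0.8 -0.7] op 0.994 ff 0.0
turn(tool) [-0.0021 -0.0012  0.0007]
shift after turn [-0.0012  0.      0.1393]
shift now [-0.0014  0.0003  0.1393]
```

Lower behind the tile, then push about 45 mm to square it against both fingers.

Request:
{"method": "drive_tool", "body": {
  "moves": [
    [[0,0,0],[-0.001,0,0.05],0.085],
    [[0,0,0],[0,0,0.05],0.085],
    [[0,0,0],[0,0,0.03],0.085],
    [[0,0,0],[0,0,0.009],0.085],
    [[0,0,0],[0,0,0],0.085]
  ]
}}

```text
time: 11.3
eef_pos: [0.5201, -0.1431, 0.0755]
tcp_rot: [0.752, 0.659, -0.0, -0.0]
contact_force: [-0.0, -0.6, 0.6]
opening: 0.997
finger_force: 0.0
```

Request:
{"method": "drive_tool", "body": {
  "moves": [
    [[0,0,0],[0.006,0,0],0.085],
    [[0,0,0],[0.006,0,0],0.085],
    [[0,0,0],[0.005,0,0],0.085],
    [[0,0,0],[0.004,0,0],0.085],
    [[0,0,0],[0.004,0,0],0.085]
  ]
}}

```text
time: 11.92
eef_pos: [0.524, -0.1202, 0.0759]
tcp_rot: [0.753, 0.658, -0.0, 0.002]
contact_force: [1.4, -4.9, 0.1]
opening: 0.998
finger_force: 2.3
```

Request:
{"method": "drive_tool", "body": {
  "moves": [
    [[0,0,0],[0.004,0,0],0.085],
    [[0,0,0],[0.004,0,0],0.085],
    [[0,0,0],[0.004,0,0],0.085],
    [[0,0,0],[0.004,0,0],0.085],
    [[0,0,0],[0.004,0,0],0.085]
  ]
}}

```text
time: 12.55
eef_pos: [0.5264, -0.1004, 0.0758]
tcp_rot: [0.752, 0.659, -0.0, 0.001]
contact_force: [0.3, -5.3, 1.0]
opening: 0.993
finger_force: 2.9
```

```bash
cat > chk.py <<'E'
from tile import *
x=float(sys.argv[1]); y=float(sys.argv[2]); a=ang
c0=O+x*U+y*V
for n,zs in(("top",(82,68,82,68)),("side",(68,82,82,68))):
    c=ctrl.read_camera(n); p=proj(c,np.r_[c0,70]/1000)[0].astype(int)
    try: report(c0,a,measure(c,(p[0]-65,p[0]+65,p[1]-55,p[1]+55),zs,c0,a,f"pics/chk_{n}.png"),n)
    except Exception as e: print(n,e)
E
python3 chk.py -57.5 -2.5; python3 d.py
```

```text
top pos [-71.72  64.34 -79.55  88.76] ang [ 0.04  0.09 -0.33  2.65] size 136.05789 168.31647
   centre [530.37 -30.46] rel home x,y -153.69012069702146 2.104465484619174 yaw 0.06640742801005473
side pos [-60.04  72.33 -90.76  87.24] ang [0.12 0.04 4.32 3.87] size 132.37357 177.99411
   centre [537.98 -21.55] rel home x,y -143.85658454895017 -4.260433197021553 yaw 1.9984012933546604
t 12.65 p [ 0.5265 -0.1     0.0758] hd -7.57 tiltz [ 0.001  -0.0014 -1.    ] F [-0.5 -5.   1.6] op 0.993 ff 2.2
```

Run:
```python
import cv2,numpy as np
a=cv2.imread("pics/chk_top.png");b=cv2.imread("pics/chk_side.png"); w=np.vstack([a,b]);print(w.shape); cv2.imwrite("pics/v9.png",np.hstack([cv2.resize(a,(400,338)),cv2.resize(b,(400,338))]))
```

```text
(1320, 780, 3)
```

View pics/v9.png

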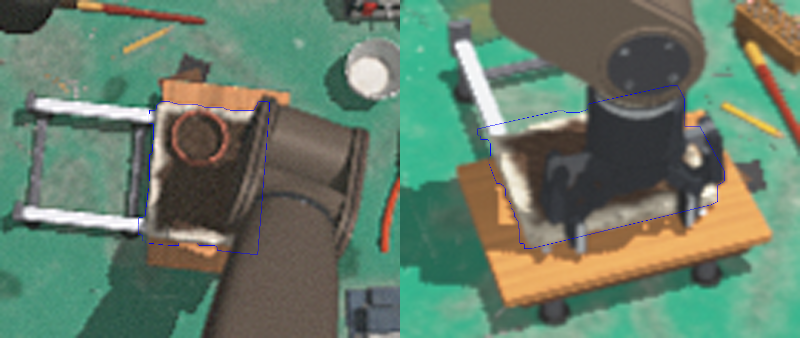

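The view shows both fingers against the tile's rear edge and the tile square to the deck, but the arm and its shadow spoil the lateral reading. I'll back off to get a clean top view.

Request:
{"method": "drive_tool", "body": {
  "moves": [
    [[0,0,0],[-0.02,0,0],0.085],
    [[0,0,0],[-0.02,0,-0.02],0.085],
    [[0,0,0],[-0.02,0,-0.05],0.085],
    [[0,0,0],[-0.03,0,-0.05],0.085],
    [[0,0,0],[-0.06,0,0],0.085]
  ]
}}

```text
time: 13.28
eef_pos: [0.5082, -0.2499, 0.2008]
tcp_rot: [0.752, 0.66, 0.002, 0.004]
contact_force: [0.9, 0.2, -0.2]
opening: 0.991
finger_force: 0.0
```

Request:
{"method": "drive_tool", "body": {
  "moves": [
    [[0,0,0],[-0.06,0,0],0.085],
    [[0,0,0],[-0.05,0,0],0.085],
    [[0,0,0],[-0.03,0,0],0.085]
  ]
}}

```text
time: 13.65
eef_pos: [0.486, -0.3895, 0.1946]
tcp_rot: [0.753, 0.658, 0.001, -0.001]
contact_force: [-0.0, 0.2, -0.6]
opening: 0.993
finger_force: 0.0
```

```bash
python3 chk.py -57.5 -2.5; python3 d.py; cp pics/chk_top.png pics/c2t.png; cp pics/chk_side.png pics/c2s.png
```

```text
top pos [-61.7   65.3  -79.59  86.78] ang [ 0.51  0.27 -0.12 -0.71] size 126.99162 166.36774
   centre [532.1  -25.15] rel home x,y -148.200231552124 1.0962181091307996 yaw 0.0756423907166541
side pos [-60.04  72.44 -92.82  85.11] ang [ 0.04  0.05 -0.01  0.33] size 132.4897 177.92871
   centre [540.06 -21.77] rel home x,y -143.80006599426267 -6.350837707519576 yaw 0.04811276298312227
t 13.75 p [ 0.486  -0.39    0.1946] hd -7.86 tiltz [-6.0e-04  1.4e-03 -1.0e+00] F [0.2 0.7 0.7] op 0.995 ff 0.0
```

The clean top view gives sizes 127x166, lateral offset about +1 mm and yaw about 0.1°, so it's good to push straight. I return behind the tile.

```bash
python3 d.py .520 -.1237 .0755 -7.6
```

```text
t 13.75 p [ 0.486  -0.39    0.1946] hd -7.86 tiltz [-6.0e-04  1.4e-03 -1.0e+00] F [0.2 0.7 0.7] op 0.995 ff 0.0
turn(tool) [-0.0008 -0.0013 -0.0046]
shift after turn [ 0.2685 -0.0015  0.1191]
shift now [ 0.2683 -0.0026  0.1194]
```

Request:
{"method": "drive_tool", "body": {
  "moves": [
    [[0,0,-0.003],[0.05,-0.001,0],0.085],
    [[0,0,0],[0.06,0,0],0.085],
    [[0,0,0],[0.06,0,0.01],0.085],
    [[0,0,0],[0.058,0,0.02],0.085],
    [[0,0,0],[0.04,0,0.03],0.085]
  ]
}}

```text
time: 14.38
eef_pos: [0.5214, -0.118, 0.1354]
tcp_rot: [0.751, 0.66, 0.001, 0.0]
contact_force: [0.4, 0.1, -0.8]
opening: 0.992
finger_force: 0.0
```

Request:
{"method": "drive_tool", "body": {
  "moves": [
    [[0,0,0],[0,0,0.035],0.085],
    [[0,0,0],[0,0,0.018],0.085],
    [[0,0,0],[0,0,0.006],0.085],
    [[0,0,0],[0,0,0],0.085],
    [[0,0,0],[0,0,0],0.085]
  ]
}}

```text
time: 15.0
eef_pos: [0.5224, -0.1219, 0.0777]
tcp_rot: [0.752, 0.659, 0.001, 0.001]
contact_force: [-0.3, 0.7, -0.5]
opening: 0.991
finger_force: 0.0
```

```bash
python3 d.py .5431 .0487 .0755 -7.6
```

```text
t 15.0 p [ 0.5224 -0.1219  0.0777] hd -7.5 tiltz [ 2.3e-03 -9.0e-04 -1.0e+00] F [-0.3  0.7 -0.5] op 0.991 ff 0.0
turn(tool) [0.0024 0.0006 0.0018]
shift after turn [ 0.1719 -0.002   0.0022]
shift now [ 0.1719 -0.0017  0.0021]
```

Request:
{"method": "drive_tool", "body": {
  "moves": [
    [[0,0,0],[0.005,-0.001,0.002],0.085],
    [[0,0,0],[0.005,-0.001,0],0.085],
    [[0,0,0],[0.004,0,0],0.085],
    [[0,0,0],[0.004,0,0],0.085],
    [[0,0,0],[0.004,0,0],0.085]
  ]
}}

```text
time: 15.62
eef_pos: [0.5225, -0.099, 0.0744]
tcp_rot: [0.751, 0.66, -0.0, 0.0]
contact_force: [-0.4, -5.2, -1.6]
opening: 0.989
finger_force: 2.5
```

Request:
{"method": "drive_tool", "body": {
  "moves": [
    [[0,0,0],[0.005,0,0],0.085],
    [[0,0,0],[0.005,0,0],0.085],
    [[0,0,0],[0.005,0,0],0.085],
    [[0,0,0],[0.005,0,0],0.085],
    [[0,0,0],[0.005,0,0],0.085]
  ]
}}

```text
time: 16.25
eef_pos: [0.5256, -0.0742, 0.0744]
tcp_rot: [0.751, 0.66, -0.0, 0.0]
contact_force: [-1.0, -5.1, -1.3]
opening: 0.995
finger_force: 2.5
```

Request:
{"method": "drive_tool", "body": {
  "moves": [
    [[0,0,0],[0.005,0,0],0.085],
    [[0,0,0],[0.005,0,0],0.085],
    [[0,0,0],[0.005,0,0],0.085],
    [[0,0,0],[0.005,0,0],0.085],
    [[0,0,0],[0.005,0,0],0.085]
  ]
}}

```text
time: 16.88
eef_pos: [0.5288, -0.0494, 0.0744]
tcp_rot: [0.751, 0.66, -0.0, 0.0]
contact_force: [-0.3, -5.8, 0.2]
opening: 0.993
finger_force: 2.6
```

```bash
python3 d.py .5431 .0487 .0755 -7.6;python3 - <<'E'
from tile import *
s=ctrl.get_state()["eef_pos"][:2]*1000-O; print("stand",s@U,s@V)
E
```

```text
t 16.88 p [ 0.5288 -0.0494  0.0744] hd -7.44 tiltz [-0.e+00 -7.e-04 -1.e+00] F [-0.3 -5.8  0.2] op 0.993 ff 2.6
turn(tool) [0.0001 0.0007 0.0028]
shift after turn [ 0.0991  0.0012 -0.0011]
shift now [ 0.0991  0.0015 -0.0012]
stand -80.19544734745547 1.129180435159434
```

Request:
{"method": "drive_tool", "body": {
  "moves": [
    [[0,0,0.002],[0.005,0,0],0.085],
    [[0,0,0],[0.005,0,0],0.085],
    [[0,0,0],[0.005,0,0],0.085],
    [[0,0,0],[0.005,0,0],0.085],
    [[0,0,0],[0.005,0,0],0.085]
  ]
}}

```text
time: 17.5
eef_pos: [0.5321, -0.0247, 0.0744]
tcp_rot: [0.752, 0.659, -0.0, 0.0]
contact_force: [-0.3, -5.6, 0.6]
opening: 0.991
finger_force: 2.6
```

Request:
{"method": "drive_tool", "body": {
  "moves": [
    [[0,0,0],[0.005,0,0],0.085],
    [[0,0,0],[0.005,0,0],0.085],
    [[0,0,0],[0.005,0,0],0.085],
    [[0,0,0],[0.005,0,0],0.085],
    [[0,0,0],[0,0,0],0.085]
  ]
}}

```text
time: 18.12
eef_pos: [0.5347, -0.0043, 0.0744]
tcp_rot: [0.752, 0.659, 0.0, -0.0]
contact_force: [-0.9, -1.8, 0.7]
opening: 0.992
finger_force: 1.1
```

```bash
python3 - <<'E'
from tile import *
from d import rep
s=ctrl.get_state()["eef_pos"][:2]*1000-O; print("stand",s@U,s@V); rep(.5431,.0487,.0755,-7.6)
E
python3 chk.py 38 0
```

```text
stand -34.6450498179408 1.2647248031389304
t 18.12 p [ 0.53 -0.    0.07] hd -7.55 tiltz [ 0.  0. -1.] F [-0.9 -1.8  0.7] op 0.992 ff 1.1
turn(tool) [-0. -0.  0.]
shift after turn [ 0.05  0.   -0.  ]
shift now [ 0.05  0.   -0.  ]
top pos [-71.63  66.65 -80.55  86.67] ang [ 0.06 -0.3   3.19 -5.52] size 138.27737 167.22705
   centre [542.21  65.52] rel home x,y -56.990356445312486 3.0603752136230287 yaw -0.1171718685311423
side pos [-58.66  68.04 -92.25  87.33] ang [ 0.12  6.47 -1.56  2.26] size 126.69675 179.57336
   centre [548.64  71.91] rel home x,y -49.80882835388183 -2.4610404968261443 yaw 1.1911948096471556
```

Request:
{"method": "drive_tool", "body": {
  "moves": [
    [[0,0,0],[0.005,0,0],0.085],
    [[0,0,0],[0.005,0,0],0.085],
    [[0,0,0],[0.005,0,0],0.085],
    [[0,0,0],[0.005,0,0],0.085],
    [[0,0,0],[0.005,0,0],0.085]
  ]
}}

```text
time: 18.85
eef_pos: [0.5379, 0.0195, 0.0744]
tcp_rot: [0.752, 0.659, -0.001, 0.0]
contact_force: [-0.3, -6.0, 0.5]
opening: 0.993
finger_force: 2.8
```

Request:
{"method": "drive_tool", "body": {
  "moves": [
    [[0,0,0],[0.005,0,0],0.085],
    [[0,0,0],[0.005,0,0],0.085],
    [[0,0,0],[0.004,0,0],0.085],
    [[0,0,0],[0.004,0,0],0.085],
    [[0,0,0],[0.003,0,0],0.085]
  ]
}}

```text
time: 19.48
eef_pos: [0.5406, 0.0403, 0.0744]
tcp_rot: [0.752, 0.659, -0.001, 0.0]
contact_force: [-0.4, -5.5, -0.2]
opening: 0.995
finger_force: 2.8
```

```bash
python3 - <<'E'
from tile import *
from d import rep
s=ctrl.get_state()["eef_pos"][:2]*1000-O; print("stand",s@U,s@V); rep()
E
python3 chk.py 85 0
```

```text
stand 10.257648984677903 1.2688487821625278
t 19.48 p [0.54 0.04 0.07] hd -7.54 tiltz [-0. -0. -1.] F [-0.4 -5.5 -0.2] op 0.995 ff 2.8
top pos [-71.67  65.71 -86.49  85.19] ang [-0.06  2.47 -9.03 -2.31] size 137.38104 171.68005
   centre [552.04 111.13] rel home x,y -10.4822196960449 -0.6473617553710874 yaw -1.1858604319053756
side pos [-57.62  72.29 -92.24  84.67] ang [ 0.04 -0.05  1.46 -2.69] size 129.9153 176.91008
   centre [556.51 120.94] rel home x,y -0.16331672668454605 -3.780403137207099 yaw -0.005382185730916742
```

Creep into the stops.

Request:
{"method": "drive_tool", "body": {
  "moves": [
    [[0,0,0],[0.002,0,0],0.085],
    [[0,0,0],[0.002,0,0],0.085],
    [[0,0,0],[0.002,0,0],0.085]
  ]
}}

```text
time: 19.95
eef_pos: [0.5414, 0.0461, 0.0743]
tcp_rot: [0.752, 0.659, -0.001, 0.0]
contact_force: [-1.4, -5.8, 0.5]
opening: 0.994
finger_force: 2.9
```

Request:
{"method": "drive_tool", "body": {
  "moves": [
    [[0,0,0],[0.002,0,0],0.085]
  ]
}}

```text
time: 20.08
eef_pos: [0.5416, 0.0476, 0.0744]
tcp_rot: [0.752, 0.659, -0.001, 0.001]
contact_force: [-2.1, -11.8, 1.4]
opening: 0.992
finger_force: 6.1
```

Request:
{"method": "drive_tool", "body": {
  "moves": [
    [[0,0,0],[0.001,0,0],0.085],
    [[0,0,0],[0.001,0,0],0.085],
    [[0,0,0],[0,0,0],0.085]
  ]
}}

```text
time: 20.45
eef_pos: [0.5416, 0.0476, 0.0744]
tcp_rot: [0.752, 0.659, -0.003, 0.002]
contact_force: [-4.4, -15.3, 3.0]
opening: 0.993
finger_force: 7.5
```

The position holds while the force rises to 15 N, so the tile is at the stops. I back off and check.

Request:
{"method": "drive_tool", "body": {
  "moves": [
    [[0,0,0],[-0.01,0,0],0.085],
    [[0,0,0],[-0.03,0,0],0.085],
    [[0,0,0],[-0.03,0,-0.03],0.085],
    [[0,0,0],[-0.03,0,-0.05],0.085],
    [[0,0,0],[-0.03,0,-0.05],0.085]
  ]
}}

```text
time: 21.08
eef_pos: [0.5244, -0.078, 0.2052]
tcp_rot: [0.752, 0.659, 0.001, -0.001]
contact_force: [0.5, 0.1, 0.2]
opening: 1.0
finger_force: 0.0
```

Request:
{"method": "drive_tool", "body": {
  "moves": [
    [[0,0,0],[-0.06,0,0],0.085],
    [[0,0,0],[-0.06,0,0],0.085],
    [[0,0,0],[-0.06,0,0],0.085],
    [[0,0,0],[-0.06,0,0],0.085],
    [[0,0,0],[-0.04,0,0],0.085]
  ]
}}

```text
time: 21.7
eef_pos: [0.4878, -0.3575, 0.2041]
tcp_rot: [0.753, 0.658, 0.001, -0.0]
contact_force: [0.0, 0.2, -0.4]
opening: 0.997
finger_force: 0.0
```

```bash
python3 chk.py 92.5 0; python3 d.py
python3 - <<'E'
from h import *
a=cv2.imread("pics/chk_top.png");b=cv2.imread("pics/chk_side.png")
t=ctrl.read_camera("top")["image"][195:285,170:290,::-1]
w=np.zeros((600,800,3),np.uint8); w[:338,:400]=cv2.resize(a,(400,338)); w[:338,400:]=cv2.resize(b,(400,338)); w[340:600,:346]=cv2.resize(t,(346,260)); cv2.imwrite("pics/fin.png",w)
E
```

```text
top pos [-71.76  64.77 -86.36  84.66] ang [ -0.01   2.24 -10.22  -0.06] size 136.53726 171.02155
   centre [553.16 118.03] rel home x,y -3.4959411621093825 -0.8465080261230141 yaw -0.03474138035224632
side pos [-57.75  72.68 -92.87  84.59] ang [-0.02  0.05 -0.19 -3.06] size 130.43776 177.45197
   centre [557.87 128.46] rel home x,y 7.463922500610367 -4.139915466308656 yaw -0.10564992637071259
t 21.8 p [ 0.4876 -0.3588  0.2041] hd -7.82 tiltz [ 1.3e-03  5.0e-04 -1.0e+00] F [ 0.3 -0.2  0. ] op 0.996 ff 0.0
```

View pics/fin.png

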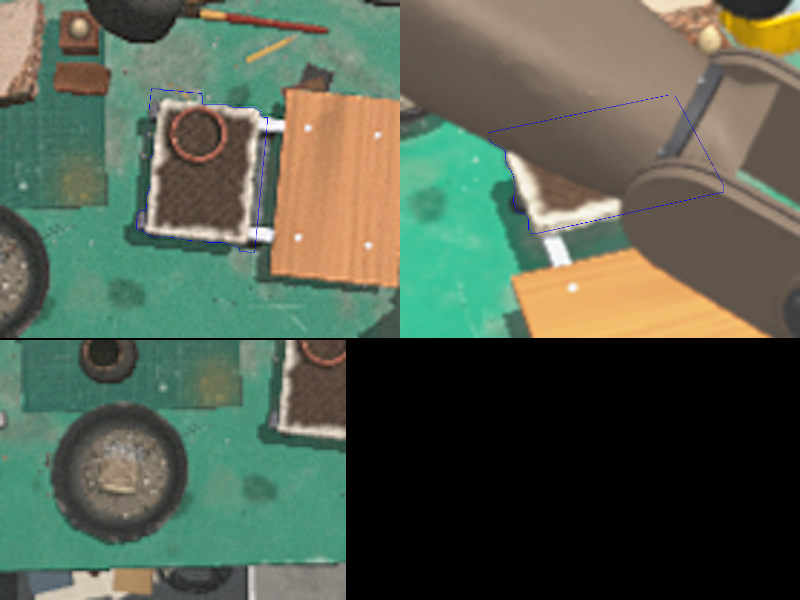

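The tile is on both rails against the stops with the bangle flat on it, and the lump is in the middle of the pan at (120,470). One clean numeric check of the tile with a tighter mask.

Run:
```python
from tile import *
c=ctrl.read_camera("top"); c0=HOME; a=ang; p=proj(c,np.r_[c0,70]/1000)[0].astype(int); box=(p[0]-65,p[0]+65,p[1]-55,p[1]+55)
im,H,f=crop(c,*box); h,s,v=H[...,0],H[...,1],H[...,2]
G=np.zeros(h.shape,np.uint8); u=U;w=V
px=proj(c,np.array([np.r_[c0+i*70*u+j*92*w,82]/1000 for i,j in((-1,-1),(1,-1),(1,1),(-1,1))])); cv2.fillPoly(G,[((px-[box[0],box[2]]+.5)*6-.5).astype(int)],1)
t=((G>0)&(((s<75)&(v>135))|((h<22)&(v>30)))).astype(np.uint8)
k=big(cv2.morphologyEx(t,cv2.MORPH_OPEN,np.ones((9,9))),25)
report(c0,a,edges([onplane(c,f(k),z/1000)[:,:2]*1000 for z in(82,68,82,68)],c0,a,62.5,82.5),"top")
R=np.array([onplane(c,f(k),.06)[:,:2]*1000])
```

```text
top pos [-63.65  61.54 -86.08  81.65] ang [ 0.65  0.8  -8.07  0.18] size 125.18596 167.72452
   centre [554.84 120.27] rel home x,y -1.0533561706543046 -2.21531295776369 yaw 0.41442500958297646
```

```bash
python3 -c "
from plant import ctrl
print(ctrl.sign_off())"
```

```text
the job is handed in; nothing more can be done
None
```

I handed the job in with no verdict returned: the lump is in the pan, and the tile is on both rails at the stops (about 1 mm from home, 1–2 mm off centre, under 0.5° from square) with the bangle flat on it and nothing seen to be disturbed.

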